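# Transfer a gift set row to the packing tray in reverse order

## Robot

A 6-joint arm with a two-finger parallel gripper is mounted at the origin on the work surface; the furniture and walls round the work are solid. World frame = base frame: x ahead of the robot, y to its left, z up, the work surface at z = 0. Lengths are in m, angles in rad, forces in N, time in s.
With the tool pointing down it reaches from about 0.35 to 0.875 m from the base axis. Payload 4.2 kg.
Tool frame: the origin (TCP) lies midway between the tips of the shut fingers; the grasp point (between the pads) lies 19 mm behind it; x points along the fingers, y is the direction in which the jaws open and shut, and the axes are right-handed (so a half turn about x gives the same grasp; the last joint's range is limited). The gripper opens to 85 mm and grips with 20 to 120 N. Pads are 22 mm wide; open, the fingers measure 114 mm over their backs; the gripper's body (76 mm by 85 mm) begins 54 mm behind the grasp point. The pads swing forward as they close: fully open they stand 13 mm farther back than shut.
Start: joints at [-0.952, 0.385, 0.008, 0, -1.194, -0.259], TCP at [0.22, -0.585, 0.231] pointing down, gripper open.
Joint ranges: [-3.14, 3.14], [-1.21, 2.06], [-1.07, 1.41], [-3.16, 2.05], [-2.99, -0.16], [-3.1, 3.1]. Speed limits (rad/s): [2.79, 2.79, 3.14, 3.14, 3.14, 3.14].

## Interface

Orientations are given as a unit quaternion [w, x, y, z].
In Python, from workcell import manip gives the robot as it stands. The module is installed in compiled form; this text tells all that it offers.
- The arm moves only by the shell command python3 -m crank 'ROWS' [FORCE]. ROWS is a JSON object of lists of equal length, an entry for each row: "gripper": the finger opening in m, from 0 to 0.0854; "translation": the shift along the tool's x, y, z in m, a list of three; "roll": the turn about the tool's x in degrees. A call has 1 to 5 rows; each row shifts and turns the commanded pose from where the row before left it, along the tool's axes as they then stand; what a row does not reach is not made up. A row lasts 1/8 s, in which the tool goes at most 62.5 mm and 10.7 degrees, less where a joint would pass 70% of its speed; a pose out of reach is approached as far as the arm can. A call is refused whole if a number of a shift passes 0.0625 or a number of a turn 10.7, either way. A call with a gripper value outside its range is refused whole. The fingers move at their own pace and stop on an object; FORCE is the grip in N (left out, the last holds). Time passes only in rows, so rows that do not move let the fingers close. It gives the time, the measured TCP pose, the force and the opening at its end, in the units of the state.
- manip.observe(): the state, without advancing time (a new reading comes with each control period).
- manip.capture(name): name is "scene" or "top"; returns a dict with "pixels" (400x640x3 uint8, blue, green, red), "K" (3x3 intrinsics, pixels), "k1" (the pictures are not rectified: a ray, as slopes to the right and down, at radius r is drawn at 1 + k1 r^2 times it, then the intrinsics apply), "camera_from_world" (4x4, takes a point from world to camera coordinates). Camera axes: x right, y down, z forward; pixel columns grow to the right and rows downward; lengths in m; the calibration is good to about 2 mm. A picture is of the moment at which its call begins. There is no depth.
- manip.sign_off(): hands the job in, once; it reports no verdict.
The state is a dict: "time": time; "qpos": joint angles; "joint_vel": joint speeds; "tau": joint torques, N m; "eef_pos": TCP position; "eef_rot": TCP orientation; "force": force on the tool from outside, world axes, zero at the start; "moment": the same for the moment, N m; "opening": opening from 0.0 (shut) to 1.0 (fully open).
Only numpy, scipy, OpenCV 4.12 (cv2) and the standard library are available. Lean on these libraries where they do the work, as an engineer would, in place of code of your own. Each camera call takes 0.05 s, during which the arm holds its last target.

## Task

Move the four cosmetics containers from the aluminium rack into the wooden tray, one to a place and in reverse order: whichever stands next to the rack's steel post goes to the tray place farthest from the tray's black knob, and so on until the one farthest from the post stands next to the knob. Keep every container upright, set each down on the middle of its marked square and let go of it; leave the tape roll, the roll of labels and the hand counter where they are.

Things in the scene. Friction and masses are not known exactly. Their poses are not given: they have to be found in the camera images.
- rack: Fixed source rack on a thin mat: aluminium deck 90x322x12 mm, round marks. Origin: middle of its 4 places, on the underside; deck top at z=12. y runs along the row to a 12 mm steel post (y=+162, 30 high), within 0.13 rad of world +y. Places at x=0, y=+114, +38, -38, -114 mm; ribs 3 thick, 10 high half-way between and at both ends; front and back open. Left or right of the tray, end to end.
- tray: Fixed target tray on the same mat, empty: light wood deck 90x322x12 mm, darker 62 mm squares. Origin: middle of its 4 places, on the underside; deck top at z=12. y runs along the row to a black knob (18 wide, y=+162, 30 high), within 0.13 rad of world +y. Places at x=0, y=+114, +38, -38, -114 mm; ribs 3 thick, 10 high half-way between and at both ends (73 mm clear); front and back open.
- jar: Lilac screw jar, round, 58 mm diameter, 47 mm high, about 64 g. Origin at the centre of its underside, z up through the lid. Stands in one of the rack's four places.
- round_bottle: White round bottle, body 42 mm diameter up to 60 mm height, then a shoulder and a grey cap of 25 mm diameter from 68 mm to its top at 86 mm; about 90 g. Origin at the centre of its underside, z up. Stands in one of the rack's four places.
- square_bottle: Amber square bottle, body 44 x 44 mm and 46 mm high, with a round black cap of 28 mm diameter from 49 mm to its top at 65 mm; about 110 g. Origin at the centre of its underside, z up, x and y square to its flats; its flats are within about 0.1 rad of the rack's axes. Stands in one of the rack's four places.
- stick: Slim white balm stick with a grey foot, round, 28 to 30 mm diameter, 72 mm high, about 50 g. Origin at the centre of its underside, z up. Stands in one of the rack's four places.
- tape: Bystander: roll of brown packing tape lying flat behind the mat, 96 mm diameter, 48 mm high; origin at the centre of its underside. Leave it alone.
- label_roll: Bystander: roll of white labels standing on end behind the mat, 106 mm diameter, 100 mm high; origin at the centre of its underside. Leave it alone.
- counter: Bystander: small round hand counter, 55 x 51 mm, 28 mm high, lying in front of the mat on the robot's side; origin at the centre of its underside. Leave it alone.
Mind the look-alikes: they are no part of the job. What is shaped like the stick but green is not meant.

How it is judged:
By the outcome, as a careful person would: the job done as asked, in the order asked, and still so for the second after the job is handed in, with the robot touching nothing.
It also fails if it takes over 96 s, if anything falls off the work surface, if the arm or the gripper's body presses on something with over 40 N, if the wrist force passes 120 N, or if a joint passes its speed limit or range.

## Working session

There is one attempt and no reset: what is moved stays moved. The work goes in short steps, Python scripts to look and compute and a shell command to move; the robot and the scene stay as the last step left them, time stands still between calls to the robot, and variables do not carry over. Pictures are saved under pics/ and viewed, and the job is handed in when it is done.

```bash
mkdir -p pics; cat > h.py <<'E'
import numpy as np, cv2
from workcell import manip
def cap(n,f=None):
    c=manip.capture(n)
    c['pixels']=np.ascontiguousarray(c['pixels'])
    if f: cv2.imwrite('pics/'+f,c['pixels'])
    return c
def ray(c,uv):
    K=np.array(c['K'],float);k=c['k1']
    d=np.array([(uv[0]-K[0,2])/K[0,0],(uv[1]-K[1,2])/K[1,1]])
    p=d.copy()
    for _ in range(50): p=d/(1+k*(p@p))
    T=np.array(c['camera_from_world'],float);R=T[:3,:3];t=T[:3,3]
    return -R.T@t, R.T@np.array([p[0],p[1],1.])
def onz(c,uv,z):
    o,d=ray(c,uv); return o+d*(z-o[2])/d[2]
def proj(c,P):
    K=np.array(c['K'],float);T=np.array(c['camera_from_world'],float)
    q=T[:3,:3]@np.asarray(P,float)+T[:3,3];p=q[:2]/q[2]
    p=p*(1+c['k1']*(p@p)); return np.array([K[0,0]*p[0]+K[0,2],K[1,1]*p[1]+K[1,2]])
E
python3 - <<'E'
from h import *
for n in('top','scene'):
    c=cap(n,n+'0.png'); o,d=ray(c,(320,200)); print(n,c['K'],c['k1'],o,d)
s=manip.observe();print(s)
E
```

```text
top [[429.66892075   0.         316.10197676]
 [  0.         429.66892075 202.87537166]
 [  0.           0.           1.        ]] -0.09045623691882007 [4.66588797e-01 9.36668921e-04 1.11558305e+00] [ 0.1058507   0.01152695 -0.99437913]
scene [[382.48867481   0.         323.10007879]
 [  0.         382.48867481 200.18269374]
 [  0.           0.           1.        ]] -0.0021970706643763696 [0.29435102 0.63031846 0.75600648] [ 0.30325146 -0.62520195 -0.71918495]
{'time': 0.1, 'qpos': array([-9.52354884e-01,  3.85450634e-01,  6.76095005e-03, -4.63382153e-04,
       -1.19400996e+00, -2.58604913e-01]), 'joint_vel': array([-0.00025894, -0.00210868,  0.00208482,  0.00287789,  0.00027285,
        0.00096204]), 'tau': array([-4.61518011e-04, -3.93318629e+01,  1.88928026e+01,  4.19791728e+00,
       -2.59460743e-03,  8.18993982e-06]), 'eef_pos': array([ 0.21991312, -0.58446546,  0.23034369]), 'eef_rot': array([ 0.69555552, -0.12580274,  0.69585123,  0.12715057]), 'force': array([0.03002901, 0.16418394, 0.5944862 ]), 'moment': array([-0.03164978,  0.01428246, -0.02639127]), 'opening': 1.002325857198914}
```

View pics/top0.png

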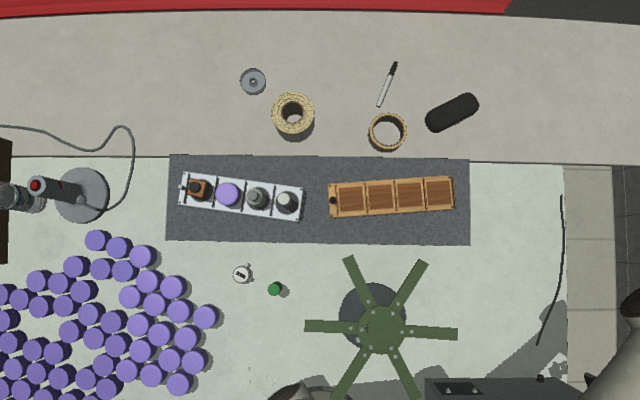

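View pics/scene0.png

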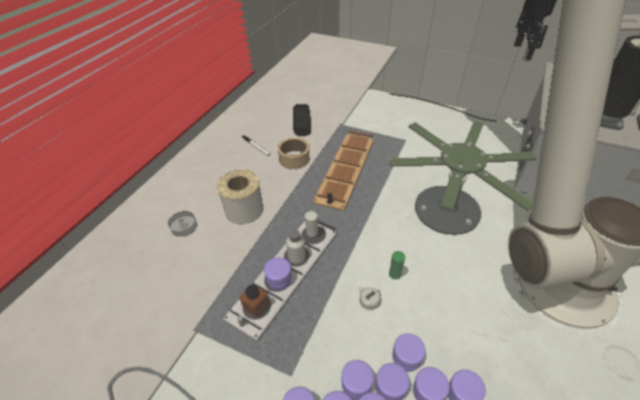

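```bash
python3 - <<'E'
from h import *
a=cv2.imread('pics/top0.png');b=cv2.imread('pics/scene0.png')
cv2.imwrite('pics/z1.png',cv2.resize(a[150:250,160:320],None,fx=5,fy=5,interpolation=cv2.INTER_CUBIC))
cv2.imwrite('pics/z2.png',cv2.resize(a[150:250,320:480],None,fx=5,fy=5,interpolation=cv2.INTER_CUBIC))
cv2.imwrite('pics/z3.png',cv2.resize(b[200:350,200:360],None,fx=4,fy=4,interpolation=cv2.INTER_CUBIC))
E
```

```text
(no output)
```

View pics/z1.png

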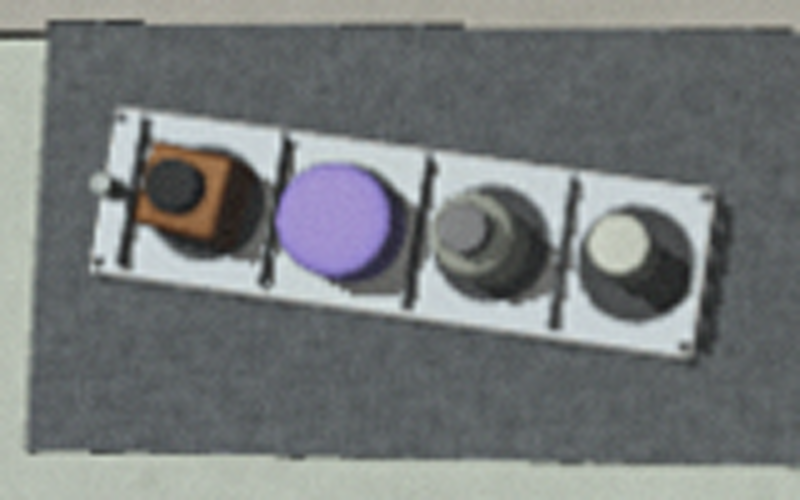

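View pics/z2.png

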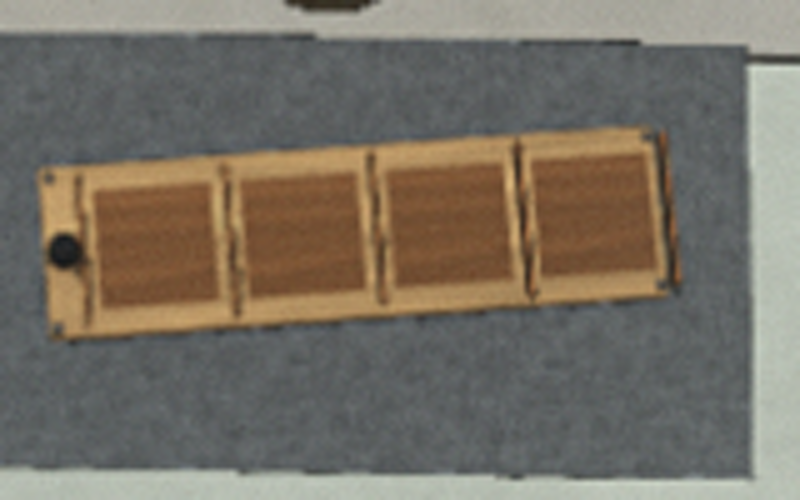

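View pics/z3.png

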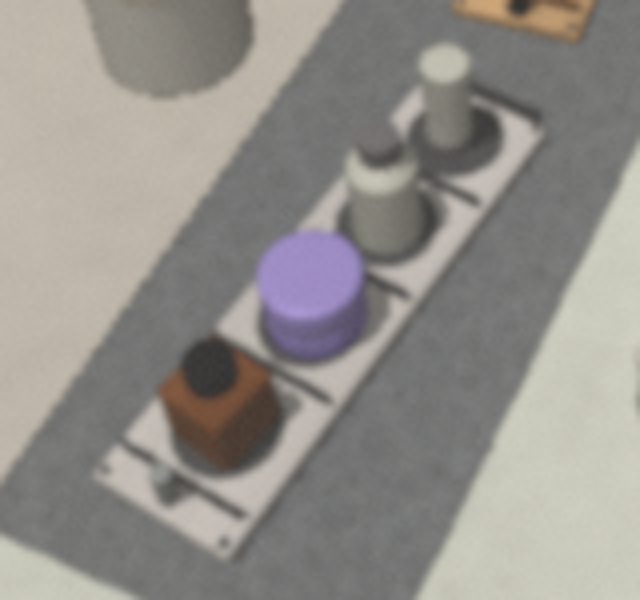

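```bash
cat > m.py <<'E'
from h import *
c=cap('top'); im=c['pixels']
def Z(X,Y,ox): return ((X+.5)/5-.5+ox,(Y+.5)/5-.5+150)
M=0.001
print('rack corners');R=[onz(c,Z(*p,160),.012+M)[:2] for p in[(120,108),(713,187),(693,355),(92,272)]]
for r in R:print(r.round(4))
print('tray corners');T=[onz(c,Z(*p,320),.012+M)[:2] for p in[(40,170),(665,130),(678,293),(53,338)]]
for r in T:print(r.round(4))
for r in(R,T):
    a=((r[0]-r[1])+(r[3]-r[2]));print('ang',np.arctan2(-a[0],a[1]), np.linalg.norm(a)/2, np.linalg.norm(r[0]-r[3]))
print('knob',onz(c,Z(66,250,320),.042)[:2],'post',onz(c,Z(101,185,160),.042)[:2])
# tray squares
hsv=cv2.cvtColor(cv2.resize(im[150:250,320:480],None,fx=5,fy=5,interpolation=cv2.INTER_CUBIC),cv2.COLOR_BGR2HSV)
m=((hsv[...,0]<20)&(hsv[...,1]>90)&(hsv[...,2]<158)&(hsv[...,2]>70)).astype(np.uint8)*255
m=cv2.morphologyEx(m,cv2.MORPH_OPEN,np.ones((25,25)));m=cv2.morphologyEx(m,cv2.MORPH_CLOSE,np.ones((9,9)))
cn,_=cv2.findContours(m,cv2.RETR_EXTERNAL,cv2.CHAIN_APPROX_NONE)
for q in cn:
    if cv2.contourArea(q)<3000: continue
    P=np.array([onz(c,Z(*p,320),.012+M)[:2] for p in q[:,0]])*1000
    r=cv2.minAreaRect(P.astype(np.float32)); print('sq',np.round(r[0],1),np.round(r[1],1),round(r[2],1))
def blob(name,mask,z,lo,hi):
    n,l,s,ce=cv2.connectedComponentsWithStats(mask.astype(np.uint8))
    for i in range(1,n):
        if lo<s[i,4]<hi: print(name,s[i],ce[i].round(1),onz(c,ce[i],z)[:2].round(4))
h=cv2.cvtColor(im,cv2.COLOR_BGR2HSV);roi=np.zeros(h.shape[:2],bool);roi[165:225,175:312]=1
H,S,V=[h[...,i].astype(int) for i in range(3)]
blob('jar',roi&(H>115)&(H<150)&(S>60)&(V>150),.060,80,2000)
cv2.imwrite('pics/m.png',m)
# zoom: circles manually
for n,p,z in[('sqcap',(174,186),.078),('rbcap',(463,227),.099),('stick',(618,244),.085),('jar',(333,220),.060)]: print(n,onz(c,Z(*p,160),z)[:2].round(4))
for p in[(152,142),(240,155),(219,240),(135,223)]: print('sqtopcorner',onz(c,Z(*p,160),.059)[:2].round(4))
E
python3 m.py
```

```text
rack corners
[0.6542 0.3749]
[0.617  0.0605]
[0.5297 0.0688]
[0.567  0.3853]
tray corners
[ 0.627  -0.0052]
[ 0.654  -0.3306]
[ 0.5688 -0.3363]
[ 0.54   -0.0133]
ang -0.1174637635518939 0.3176688255240478 0.08777227387213363
ang 0.08579413345500823 0.32541346800026355 0.08742059236847144
knob [ 0.58244105 -0.01874897] post [0.60919792 0.37285743]
sq [ 592.2 -103.5] [ 63.3 138.4] 5.0
sq [ 601.8 -216.8] [63.7 64.5] 4.9
sq [ 608.4 -292.8] [64.  62.8] 4.3
jar [215 183  23  22 388] [226.  193.3] [0.5917 0.2479]
sqcap [0.6045 0.3234]
rbcap [0.584  0.1752]
stick [0.5786 0.1019]
jar [0.591  0.2474]
sqtopcorner [0.6292 0.3418]
sqtopcorner [0.6232 0.2963]
sqtopcorner [0.5801 0.305 ]
sqtopcorner [0.5879 0.3484]
```

```bash
python3 - <<'E'
from h import *
c=cap('scene');b=c['pixels']
def Z(X,Y): return ((X+.5)/4-.5+200,(Y+.5)/4-.5+200)
for n,p,z in[('sqcap',(208,367),.078),('rbcap',(380,147),.099),('stick',(446,63),.085),('jar',(311,278),.060)]: print(n,onz(c,Z(*p),z)[:2].round(4))
print(manip.observe()['time'])
cv2.imwrite('pics/z4.png',cv2.resize(b[80:320,340:560],None,fx=2.5,fy=2.5))
E
```

```text
sqcap [0.601  0.3274]
rbcap [0.5767 0.1819]
stick [0.5757 0.1009]
jar [0.5866 0.2504]
0.2
```

View pics/z4.png

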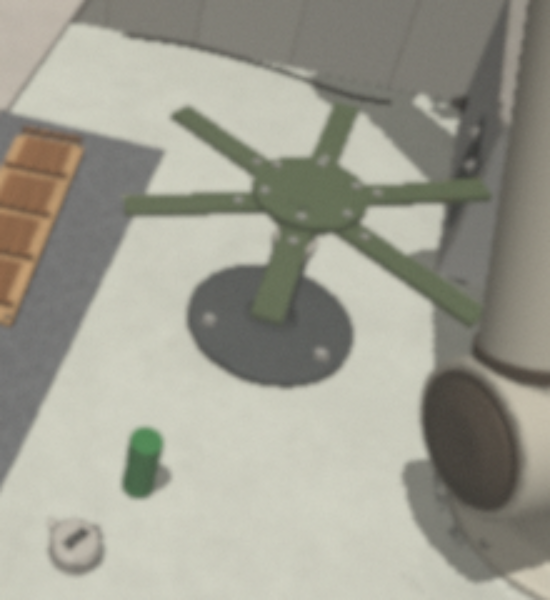

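View pics/m.png

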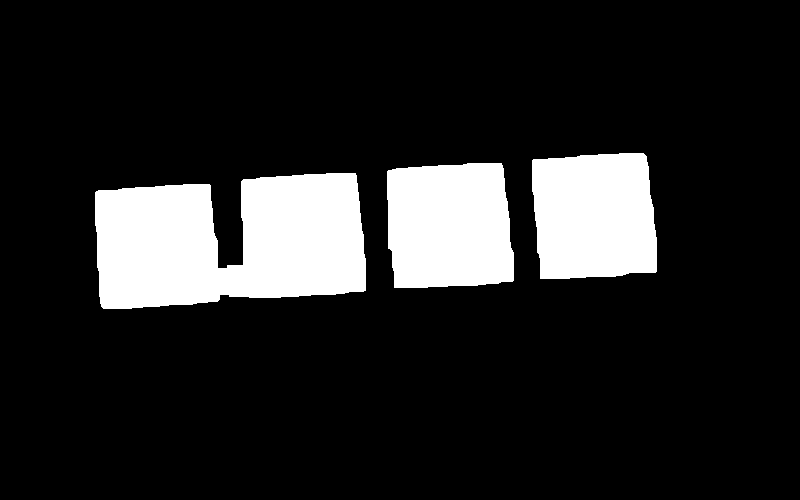

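```bash
python3 - <<'E'
from h import *
from scipy.spatial.transform import Rotation as Ro
t=cap('top');s=cap('scene')
def tri(a,b):
    o1,d1=ray(t,a);o2,d2=ray(s,b);A=np.c_[d1,-d2];k=np.linalg.lstsq(A,o2-o1,rcond=None)[0]
    return ((o1+k[0]*d1+o2+k[1]*d2)/2).round(3),np.linalg.norm(o1+k[0]*d1-o2-k[1]*d2).round(3)
Z=lambda X,Y:((X)/2.5+340,(Y)/2.5+80)
print('hub',tri((383,329),Z(310,195)))
print('armfar(up left in top)',tri((349,258),Z(127,205)))
print('up right',tri((424,263),Z(180,112)))
print('left',tri((306,326),Z(477,320)), tri((306,326),Z(127,205)))
print('green',onz(t,(274,288),.085),'counter',onz(t,(242,274),.028))
print('right',onz(t,(457,334),.25),'redbtn',onz(t,(38,185),.15),onz(t,(82,195),.0))
q=manip.observe()['eef_rot'];print(Ro.from_quat(q,scalar_first=True).as_matrix().round(3))
E
```

```text
hub (array([ 0.288, -0.129,  0.176]), np.float64(0.004))
armfar(up left in top) (array([ 0.44 , -0.054,  0.173]), np.float64(0.002))
up right (array([ 0.433, -0.218,  0.173]), np.float64(0.0))
left (array([0.225, 0.041, 0.224]), np.float64(0.152)) (array([0.364, 0.05 , 0.285]), np.float64(0.106))
green [0.36394053 0.11836217 0.085     ] counter [0.39118809 0.20685575 0.028     ]
right [ 0.29552078 -0.26665566  0.25      ] redbtn [0.5940667  0.68831746 0.15      ] [0.58798773 0.6610855  0.        ]
[[-0.    -0.352  0.936]
 [ 0.001  0.936  0.352]
 [-1.     0.001 -0.   ]]
```

```bash
cat > d.py <<'E'
import sys
from h import *
from scipy.spatial.transform import Rotation as Ro
# usage d.py x y z theta
x,y,z,th=map(float,sys.argv[1:5])
s=manip.observe();R=Ro.from_quat(s['eef_rot'],scalar_first=True).as_matrix()
d=np.array([x,y,z])-s['eef_pos'];az=np.degrees(np.arctan2(R[1,1],R[0,1]))
tgt=180+np.degrees(th);roll=-((tgt-az+180)%360-180)
Rt=np.c_[[0,0,-1.],[-np.cos(th),-np.sin(th),0],[-np.sin(th),np.cos(th),0]]
print('t',round(s['time'],2),'pos',s['eef_pos'].round(4),'tilt',R[:,0].round(3),'az',az.round(2),'F',s['force'].round(1),'open',round(s['opening'],3))
print('roll',roll.round(2),'| now-axes',(R.T@d).round(4),'| target-axes',(Rt.T@d).round(4))
E
python3 -m crank '{"gripper":[0.085,0.085,0.085,0.085,0.085],"translation":[[0,0.017,0.057],[0,0.017,0.057],[0,0.017,0.057],[0,0.017,0.057],[0,0.017,0.057]],"roll":[0,0,0,0,0]}' 60; python3 d.py .603 .325 .17 -.16
```

```text
time: 0.92
eef_pos: [0.4583, -0.4037, 0.2315]
eef_rot: [0.696, -0.127, 0.696, 0.126]
force: [-0.5, -0.6, -0.5]
opening: 0.996
t 0.93 pos [ 0.4583 -0.4037  0.2315] tilt [ 0. -0. -1.] az 110.62 F [-0.5 -0.6 -0.5] open 0.996
roll -60.21 | now-axes [0.0613 0.6311 0.3921] | target-axes [ 0.0615 -0.0268  0.7425]
```

```bash
python3 -m crank '{"gripper":[0.085,0.085,0.085,0.085,0.085],"translation":[[0,0.017,0.057],[0,0.03,0.05],[0,0.03,0.04],[0,0,0.03],[0,0,0.03]],"roll":[-10,-10,-10,-10,-10]}' ; python3 d.py .603 .325 .17 -.16
```

```text
time: 1.55
eef_pos: [0.5772, -0.2184, 0.2313]
eef_rot: [0.576, -0.411, 0.576, 0.411]
force: [0.7, -1.1, -0.1]
opening: 0.997
t 1.55 pos [ 0.5772 -0.2184  0.2313] tilt [ 0. -0. -1.] az 160.99 F [ 0.7 -1.1 -0.1] open 0.997
roll -9.84 | now-axes [0.0613 0.1527 0.5221] | target-axes [0.0613 0.0611 0.5405]
```

```bash
python3 -m crank '{"gripper":[0.085,0.085,0.085,0.085,0.085],"translation":[[0,0,0],[0,0.007,0.0625],[0,0.007,0.0625],[0,0.007,0.0625],[0,0.007,0.0625]],"roll":[-9.8,0,0,0,0]}' >/dev/null; python3 -m crank '{"gripper":[0.085,0.085,0.085,0.085,0.085],"translation":[[0,0.007,0.0625],[0,0.007,0.0625],[0,0.007,0.0625],[0,0.007,0.0625],[0,0.005,0.04]],"roll":[0,0,0,0,0]}'; python3 d.py .603 .325 .17 -.16
```

```text
time: 2.8
eef_pos: [0.6058, 0.3227, 0.2308]
eef_rot: [0.539, -0.457, 0.54, 0.457]
force: [-0.4, -0.0, -0.6]
opening: 0.991
t 2.8 pos [0.6058 0.3227 0.2308] tilt [-0. -0. -1.] az 170.52 F [-0.4 -0.  -0.6] open 0.991
roll -0.31 | now-axes [0.0608 0.0031 0.0018] | target-axes [0.0608 0.0031 0.0018]
```

```bash
python3 -m crank '{"gripper":[0.085,0.085],"translation":[[0.05,0.003,0.002],[0.05,0,0]],"roll":[0,0]}'; python3 d.py .603 .325 .026 -.16; python3 - <<'E'
from h import *
c=cap('scene');b=c['pixels']
cv2.imwrite('pics/z5.png',cv2.resize(b[180:360,180:380],None,fx=3,fy=3))
c=cap('top');b=c['pixels']
cv2.imwrite('pics/z6.png',cv2.resize(b[140:300,140:340],None,fx=3,fy=3))
E
```

```text
time: 3.05
eef_pos: [0.6033, 0.3236, 0.1304]
eef_rot: [0.54, -0.457, 0.539, 0.457]
force: [0.8, 1.0, -1.0]
opening: 0.999
t 3.05 pos [0.6033 0.3236 0.1304] tilt [ 0.001  0.001 -1.   ] az 170.5 F [ 0.8  1.  -1. ] open 0.999
roll -0.33 | now-axes [0.1044 0.0006 0.0011] | target-axes [0.1044 0.0005 0.0013]
```

View pics/z5.png

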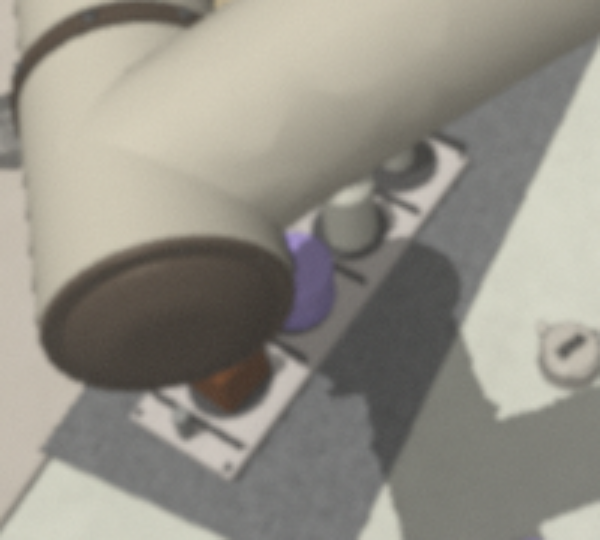

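View pics/z6.png

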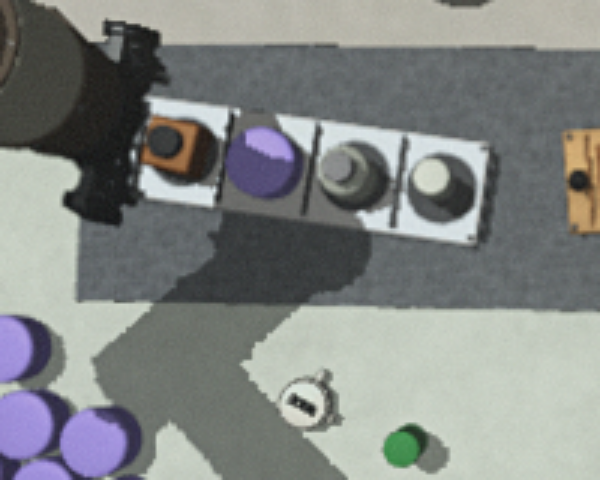

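```bash
python3 -m crank '{"gripper":[0.085,0.085,0.085],"translation":[[0.05,0.0005,0.001],[0.04,0,0],[0.014,0,0]],"roll":[-0.3,0,0]}' 50; python3 d.py .603 .325 .026 -.16;  python3 -m crank '{"gripper":[0.03,0.03,0.03,0.03,0.03],"translation":[[0,0,0],[0,0,0],[0,0,0],[0,0,0],[0,0,0]],"roll":[0,0,0,0,0]}' 50; python3 d.py .603 .325 .026 -.16
```

```text
time: 3.52
eef_pos: [0.6033, 0.323, 0.0267]
eef_rot: [0.538, -0.458, 0.539, 0.458]
force: [-0.8, -0.0, -0.1]
opening: 1.001
t 3.52 pos [0.6033 0.323  0.0267] tilt [-0.001 -0.001 -1.   ] az 170.71 F [-0.8 -0.  -0.1] open 1.001
roll -0.12 | now-axes [0.0007 0.0006 0.002 ] | target-axes [0.0007 0.0006 0.002 ]
time: 4.15
eef_pos: [0.6048, 0.3245, 0.0303]
eef_rot: [0.54, -0.458, 0.537, 0.458]
force: [0.4, 0.5, 7.3]
opening: 0.508
t 4.15 pos [0.6048 0.3245 0.0303] tilt [ 0.004  0.003 -1.   ] az 170.76 F [0.4 0.5 7.3] open 0.508
roll -0.07 | now-axes [0.0042 0.0018 0.0002] | target-axes [0.0043 0.0018 0.0002]
```

```bash
python3 -m crank '{"gripper":[0.03,0.03,0.03,0.03],"translation":[[-0.02,0,0],[-0.05,0,0],[-0.05,0,0],[0,0,0]],"roll":[0,0,-7,-7.1]}' ; python3 d.py .6084 -.2928 .14 .086
```

```text
time: 4.65
eef_pos: [0.6056, 0.325, 0.1537]
eef_rot: [-0.481, 0.522, -0.473, -0.521]
force: [-0.3, 1.2, -2.0]
opening: 0.51
t 4.65 pos [0.6056 0.325  0.1537] tilt [ 0.009  0.007 -1.   ] az -174.92 F [-0.3  1.2 -2. ] open 0.51
roll 0.15 | now-axes [ 0.0097  0.052  -0.6157] | target-axes [ 0.0137  0.0502 -0.6157]
```

```bash
python3 -m crank '{"gripper":[0.03,0.03,0.03,0.03,0.03],"translation":[[0,0.005,-0.06],[0,0.005,-0.06],[0,0.005,-0.06],[0,0.005,-0.06],[0,0.005,-0.06]],"roll":[0,0,0,0,0]}' >/dev/null;python3 -m crank '{"gripper":[0.03,0.03,0.03,0.03,0.03],"translation":[[0,0.005,-0.06],[0,0.005,-0.06],[0,0.005,-0.06],[0,0.005,-0.06],[0,0.005,-0.06]],"roll":[0,0,0,0,0]}' ; python3 d.py .6084 -.2928 .026 .086
python3 - <<'E'
from h import *
c=cap('scene');b=c['pixels']
cv2.imwrite('pics/z7.png',b)
E
```

```text
time: 5.9
eef_pos: [0.6033, -0.2804, 0.1475]
eef_rot: [0.479, -0.521, 0.478, 0.521]
force: [0.7, 0.2, -0.8]
opening: 0.509
t 5.9 pos [ 0.6033 -0.2804  0.1475] tilt [ 0.  0. -1.] az -175.19 F [ 0.7  0.2 -0.8] open 0.509
roll -0.11 | now-axes [ 0.1215 -0.004  -0.0128] | target-axes [ 0.1215 -0.004  -0.0128]
```

View pics/z7.png

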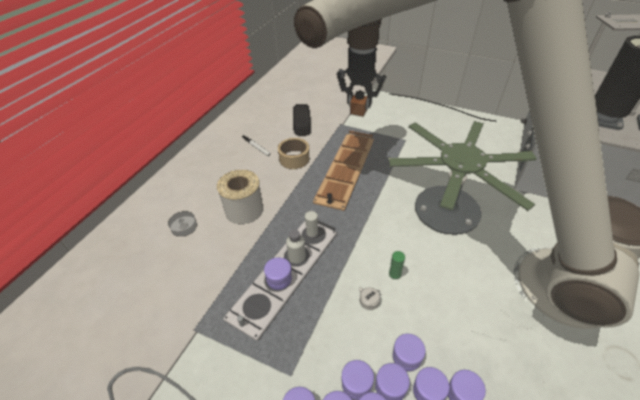

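```bash
python3 -m crank '{"gripper":[0.03,0.03,0.03,0.03],"translation":[[0,-0.004,-0.013],[0.05,0,0],[0.045,0,0],[0.015,0,0]],"roll":[-0.1,0,0,0]}' ; python3 d.py .6084 -.2928 .029 .086
python3 - <<'E'
from h import *
c=cap('scene');b=c['pixels']
cv2.imwrite('pics/z8.png',cv2.resize(b[60:220,260:460],None,fx=4,fy=3.75))
c=cap('top');b=c['pixels']
cv2.imwrite('pics/z9.png',cv2.resize(b[150:230,380:480],None,fx=6,fy=6))
E
```

```text
time: 6.45
eef_pos: [0.6072, -0.2895, 0.0342]
eef_rot: [0.477, -0.519, 0.479, 0.523]
force: [-0.1, 0.5, -0.8]
opening: 0.509
t 6.45 pos [ 0.6072 -0.2895  0.0342] tilt [-0.006  0.002 -1.   ] az -175.02 F [-0.1  0.5 -0.8] open 0.509
roll 0.05 | now-axes [ 0.0052 -0.0009 -0.0034] | target-axes [ 0.0052 -0.0009 -0.0033]
```

View pics/z8.png

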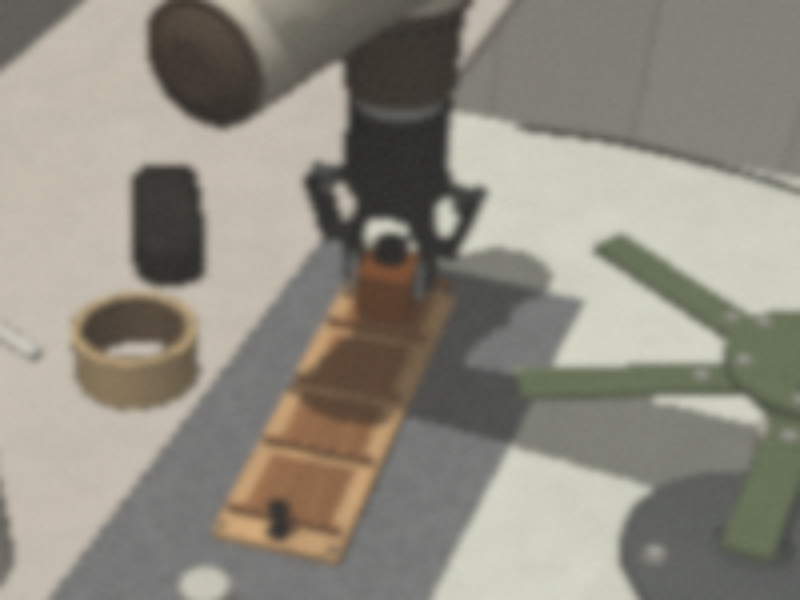

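View pics/z9.png

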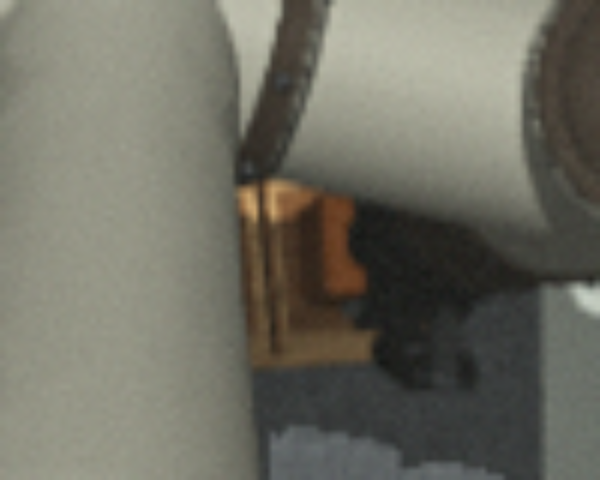

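```bash
python3 -m crank '{"gripper":[0.03,0.03,0.03],"translation":[[0,-0.001,-0.002],[0.003,0,0],[0,0,0]],"roll":[0,0,0]}' ; python3 d.py .6084 -.2928 .029 .086
```

```text
time: 6.92
eef_pos: [0.6104, -0.2933, 0.0353]
eef_rot: [-0.478, 0.521, -0.478, -0.52]
force: [-0.5, 0.4, -1.3]
opening: 0.51
t 6.92 pos [ 0.6104 -0.2933  0.0353] tilt [ 0.002 -0.    -1.   ] az -175.09 F [-0.5  0.4 -1.3] open 0.51
roll -0.02 | now-axes [0.0063 0.002  0.0007] | target-axes [0.0063 0.002  0.0007]
```

```bash
python3 -m crank '{"gripper":[0.03,0.03],"translation":[[0.004,0.001,0],[0,0,0]],"roll":[0,0]}' ; python3 -m crank '{"gripper":[0.03,0.03],"translation":[[0.002,0.001,0],[0,0,0]],"roll":[0,0]}'; python3 d.py .6084 -.2928 .029 .086
```

```text
time: 7.18
eef_pos: [0.609, -0.2934, 0.0304]
eef_rot: [-0.478, 0.521, -0.478, -0.521]
force: [1.1, -1.3, -0.1]
opening: 0.507
time: 7.42
eef_pos: [0.609, -0.2935, 0.0302]
eef_rot: [-0.478, 0.522, -0.478, -0.52]
force: [-1.0, 1.1, 4.8]
opening: 0.51
t 7.42 pos [ 0.609  -0.2935  0.0302] tilt [ 0.002 -0.001 -1.   ] az -175.05 F [-1.   1.1  4.8] open 0.51
roll 0.03 | now-axes [0.0012 0.0006 0.0008] | target-axes [0.0012 0.0006 0.0008]
```

```bash
python3 -m crank '{"gripper":[0.085,0.085,0.085,0.085,0.085],"translation":[[0,0,0],[0,0,0],[0,0,0],[-0.04,0,0],[-0.06,0,0]],"roll":[0,0,0,0,0]}' ; python3 d.py .590 .249 .13 -.1175
python3 - <<'E'
from h import *
c=cap('scene');b=c['pixels']
cv2.imwrite('pics/z10.png',cv2.resize(b[60:220,260:460],None,fx=4,fy=3.75))
E
```

```text
time: 8.05
eef_pos: [0.6065, -0.293, 0.1266]
eef_rot: [0.477, -0.519, 0.479, 0.523]
force: [1.3, -0.7, 0.3]
opening: 0.995
t 8.05 pos [ 0.6065 -0.293   0.1266] tilt [-0.006  0.002 -1.   ] az -175.1 F [ 1.3 -0.7  0.3] open 0.995
roll 11.63 | now-axes [-0.0024 -0.0298  0.5415] | target-axes [-0.0034  0.0799  0.5364]
```

View pics/z10.png

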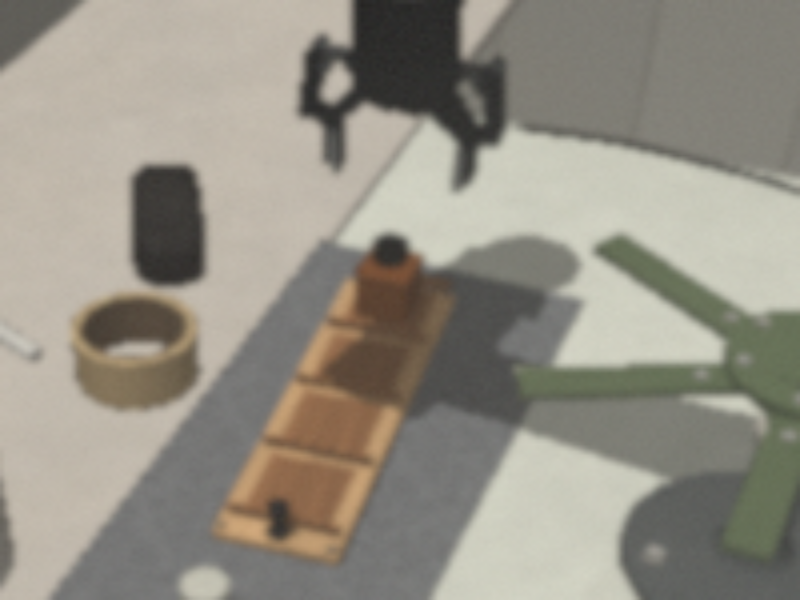

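```bash
python3 -m crank '{"gripper":[0.085,0.085,0.085,0.085,0.085],"translation":[[-0.02,0,0],[0,0,0],[0,0.009,0.06],[0,0.009,0.06],[0,0.009,0.06]],"roll":[5.8,5.8,0,0,0]}' >/dev/null;python3 -m crank '{"gripper":[0.085,0.085,0.085,0.085,0.085],"translation":[[0,0.009,0.06],[0,0.009,0.06],[0,0.009,0.06],[0,0.009,0.06],[0,0.009,0.06]],"roll":[0,0,0,0,0]}' >/dev/null;python3 -m crank '{"gripper":[0.085,0.085],"translation":[[0,0.009,0.056],[0,0,0]],"roll":[0,0]}'; python3 d.py .590 .249 .022 -.1175
```

```text
time: 9.6
eef_pos: [0.5896, 0.2523, 0.1478]
eef_rot: [0.527, -0.471, 0.527, 0.471]
force: [-0.2, -1.2, -0.0]
opening: 0.995
t 9.6 pos [0.5896 0.2523 0.1478] tilt [ 0.  0. -1.] az 173.61 F [-0.2 -1.2 -0. ] open 0.995
roll 0.34 | now-axes [ 0.1258 -0.0007 -0.0033] | target-axes [ 0.1258 -0.0008 -0.0032]
```

```bash
python3 - <<'E'
from h import *
c=cap('top');b=c['pixels']
cv2.imwrite('pics/z11.png',cv2.resize(b[140:260,160:340],None,fx=4,fy=4))
E
```

```text
(no output)
```

View pics/z11.png

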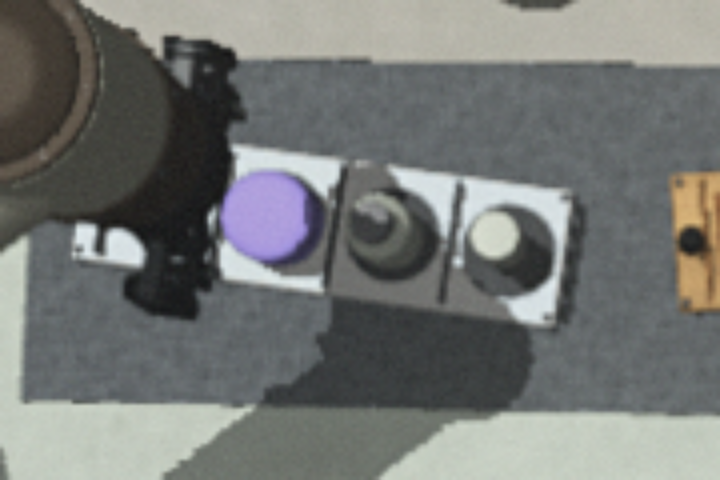

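```bash
python3 -m crank '{"gripper":[0.085,0.085,0.085,0.085],"translation":[[0.03,0,-0.003],[0.05,0,0],[0.044,0,0],[0,0,0]],"roll":[0.3,0,0,0]}' 40; python3 d.py .590 .249 .022 -.1175;  python3 -m crank '{"gripper":[0.045,0.045,0.045,0.045],"translation":[[0,0,0],[0,0,0],[0,0,0],[0,0,0]],"roll":[0,0,0,0]}' 40; python3 d.py .603 .249 .022 -.1175
```

```text
time: 10.15
eef_pos: [0.5873, 0.2423, 0.0207]
eef_rot: [0.527, -0.468, 0.533, 0.468]
force: [-0.2, 0.6, 1.0]
opening: 0.998
t 10.15 pos [0.5873 0.2423 0.0207] tilt [-0.008 -0.005 -1.   ] az 172.88 F [-0.2  0.6  1. ] open 0.998
roll -0.38 | now-axes [-0.0014 -0.0018  0.007 ] | target-axes [-0.0013 -0.0019  0.007 ]
time: 10.65
eef_pos: [0.5913, 0.2462, 0.0272]
eef_rot: [0.531, -0.469, 0.528, 0.468]
force: [-0.3, -0.5, 6.0]
opening: 0.673
t 10.65 pos [0.5913 0.2462 0.0272] tilt [ 0.004  0.002 -1.   ] az 173.05 F [-0.3 -0.5  6. ] open 0.673
roll -0.21 | now-axes [ 0.0052 -0.0113  0.0042] | target-axes [ 0.0052 -0.0113  0.0042]
```

```bash
python3 -m crank '{"gripper":[0.045,0.045,0.045,0.045],"translation":[[-0.02,0,0],[-0.05,0,0],[-0.05,0,0],[0,0,0]],"roll":[0,0,-6,-5.9]}' ; python3 d.py .6018 -.2195 .14 .086
```

```text
time: 11.15
eef_pos: [0.5921, 0.247, 0.1506]
eef_rot: [-0.481, 0.523, -0.473, -0.521]
force: [0.0, 0.1, -1.4]
opening: 0.673
t 11.15 pos [0.5921 0.247  0.1506] tilt [ 0.01   0.006 -1.   ] az -174.85 F [ 0.   0.1 -1.4] open 0.673
roll 0.23 | now-axes [ 0.0078  0.0324 -0.4655] | target-axes [ 0.0106  0.0304 -0.4656]
```

```bash
python3 -m crank '{"gripper":[0.045,0.045,0.045,0.045,0.045],"translation":[[0,0.004,-0.058],[0,0.004,-0.058],[0,0.004,-0.058],[0,0.004,-0.058],[0,0.004,-0.058]],"roll":[0,0,0,0,0]}' >/dev/null;python3 -m crank '{"gripper":[0.045,0.045,0.045,0.045,0.045],"translation":[[0,0.004,-0.058],[0,0.004,-0.058],[0,0.004,-0.058],[0,0,0],[0,0,0]],"roll":[0,0,0,0,0]}' ; python3 d.py .6018 -.2195 .03 .086
python3 - <<'E'
from h import *
c=cap('scene');b=c['pixels']
cv2.imwrite('pics/z12.png',cv2.resize(b[60:220,260:460],None,fx=4,fy=3.75))
E
```

```text
time: 12.4
eef_pos: [0.5971, -0.2195, 0.1443]
eef_rot: [0.478, -0.521, 0.478, 0.521]
force: [-0.6, 0.1, -0.5]
opening: 0.673
t 12.4 pos [ 0.5971 -0.2195  0.1443] tilt [-0.  0. -1.] az -175.13 F [-0.6  0.1 -0.5] open 0.673
roll -0.06 | now-axes [ 0.1143 -0.0046 -0.0004] | target-axes [ 0.1143 -0.0046 -0.0004]
```

View pics/z12.png

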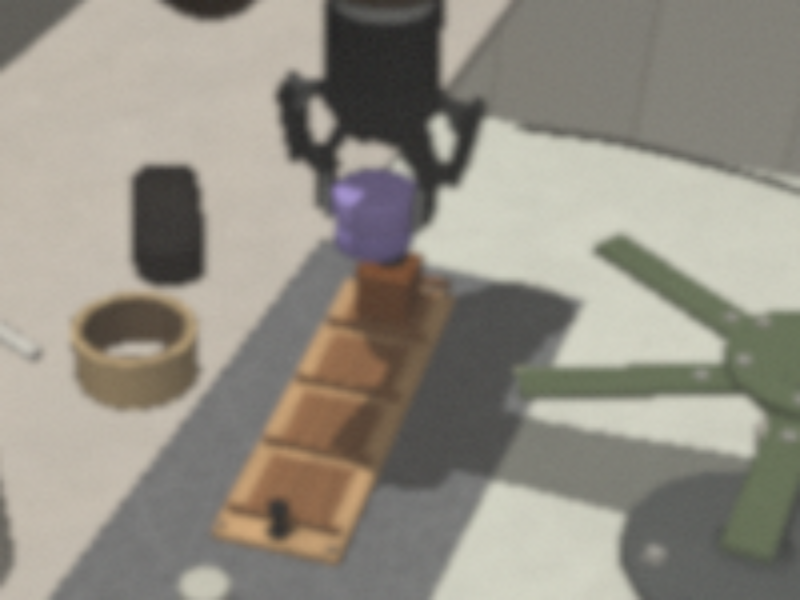

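```bash
python3 -m crank '{"gripper":[0.045,0.045,0.045,0.045],"translation":[[0.04,-0.0045,0],[0.04,0,0],[0.028,0,0],[0,0,0]],"roll":[0,0,0,0]}' ; python3 d.py .6018 -.2195 .027 .086
python3 - <<'E'
from h import *
c=cap('scene');b=c['pixels']
cv2.imwrite('pics/z13.png',cv2.resize(b[60:220,260:460],None,fx=4,fy=3.75))
E
```

```text
time: 12.95
eef_pos: [0.6005, -0.2173, 0.0341]
eef_rot: [0.476, -0.52, 0.479, 0.523]
force: [0.1, 0.5, -0.2]
opening: 0.675
t 12.95 pos [ 0.6005 -0.2173  0.0341] tilt [-0.005  0.001 -1.   ] az -174.96 F [ 0.1  0.5 -0.2] open 0.675
roll 0.11 | now-axes [ 0.0071 -0.0012 -0.0023] | target-axes [ 0.0071 -0.0011 -0.0023]
```

View pics/z13.png

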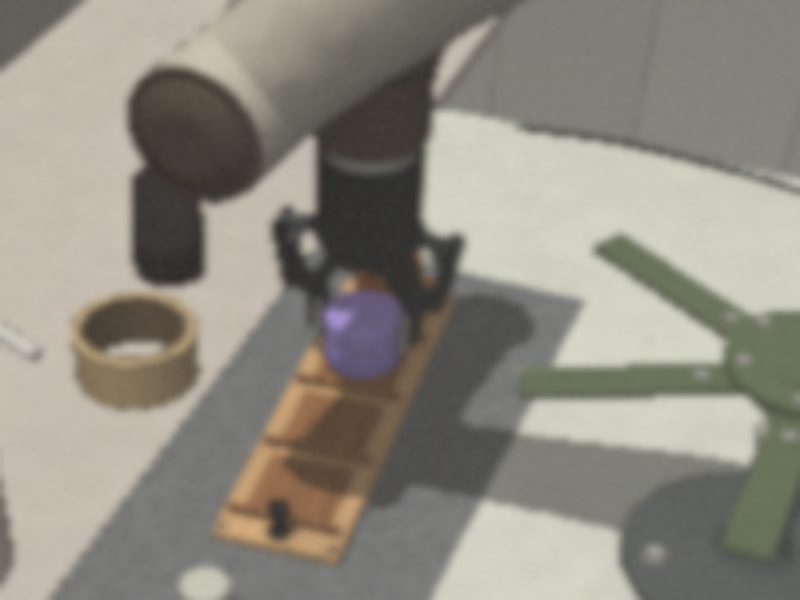

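```bash
python3 -m crank '{"gripper":[0.045,0.045],"translation":[[0.004,0,0],[0,0,0]],"roll":[0,0]}' ; python3 -m crank '{"gripper":[0.045,0.045],"translation":[[0.003,0,0],[0,0,0]],"roll":[0,0]}'; python3 d.py .6018 -.2195 .027 .086
```

```text
time: 13.25
eef_pos: [0.6027, -0.219, 0.0335]
eef_rot: [-0.478, 0.522, -0.478, -0.52]
force: [-0.0, -0.7, -1.4]
opening: 0.674
time: 13.5
eef_pos: [0.6019, -0.2193, 0.0294]
eef_rot: [0.478, -0.521, 0.478, 0.521]
force: [-0.1, 0.3, 0.4]
opening: 0.669
t 13.5 pos [ 0.6019 -0.2193  0.0294] tilt [ 0.  0. -1.] az -175.1 F [-0.1  0.3  0.4] open 0.669
roll -0.02 | now-axes [ 0.0024  0.0001 -0.0002] | target-axes [ 0.0024  0.0001 -0.0002]
```

```bash
python3 -m crank '{"gripper":[0.045,0.045],"translation":[[0.002,0,0],[0,0,0]],"roll":[0,0]}'; python3 d.py .6018 -.2195 .027 .086
python3 - <<'E'
from h import *
c=cap('scene');b=c['pixels']
cv2.imwrite('pics/z14.png',cv2.resize(b[100:180,310:400],None,fx=8,fy=7.5,interpolation=cv2.INTER_CUBIC)[:600])
E
```

```text
time: 13.75
eef_pos: [0.6021, -0.2193, 0.0273]
eef_rot: [-0.478, 0.521, -0.478, -0.521]
force: [-0.3, -0.9, -1.2]
opening: 0.669
t 13.75 pos [ 0.6021 -0.2193  0.0273] tilt [ 0. -0. -1.] az -175.09 F [-0.3 -0.9 -1.2] open 0.669
roll -0.02 | now-axes [ 0.0003  0.0003 -0.0001] | target-axes [ 0.0003  0.0003 -0.0001]
```

View pics/z14.png

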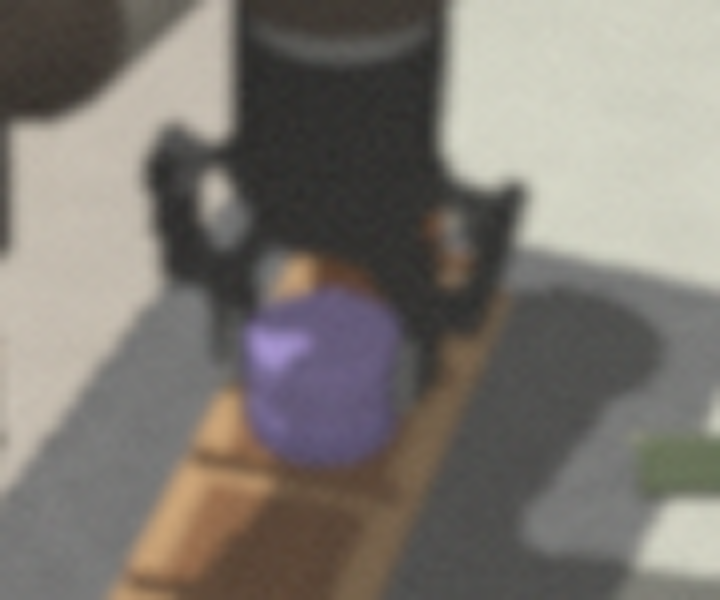

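```bash
python3 - <<'E'
from h import *
c=cap('scene')
print(onz(c,(350.1,161.7),.013))
th=.086;ry=np.array([-np.sin(th),np.cos(th)]);S3=np.array([.6018,-.2168]);rx=np.array([np.cos(th),np.sin(th)])
for dx in(-40,0,40): print(proj(c,[*(S3+ry*.038+rx*dx/1000),.022]), )
C=np.array([.6018,-.2168])
for z in(.013,.06):
  P=np.array([proj(c,[C[0]+.029*np.cos(a),C[1]+.029*np.sin(a),z]) for a in np.linspace(0,6.28,60)]);print(z,P.min(0),P.max(0))
print('measured jar bbox px ~ x 340.6..360.4  y 138.3..162')
E
```

```text
[ 0.59079935 -0.19549824  0.013     ]
[358.82663791 164.81261896]
[345.69966665 162.05864629]
[332.79487323 159.35151122]
0.013 [339.69097781 150.53342251] [358.88238696 162.80525362]
0.06 [339.90170873 138.16118487] [359.67129166 150.35721111]
measured jar bbox px ~ x 340.6..360.4  y 138.3..162
```

```bash
python3 -m crank '{"gripper":[0.045,0.045],"translation":[[0.0015,0,0],[0,0,0]],"roll":[0,0]}';python3 -m crank '{"gripper":[0.045,0.045],"translation":[[0.0015,0,0],[0,0,0]],"roll":[0,0]}'
```

```text
time: 14.1
eef_pos: [0.6021, -0.2194, 0.0272]
eef_rot: [-0.478, 0.521, -0.478, -0.521]
force: [-3.1, 1.0, 6.2]
opening: 0.673
time: 14.35
eef_pos: [0.6021, -0.2194, 0.0272]
eef_rot: [-0.478, 0.522, -0.478, -0.521]
force: [-5.1, 2.2, 12.6]
opening: 0.675
```

Contact. Release, rise, go to the round bottle.

```bash
python3 -m crank '{"gripper":[0.045,0.085,0.085,0.085,0.085],"translation":[[-0.002,0,0],[0,0,0],[0,0,0],[-0.04,0,0],[-0.06,0,0]],"roll":[0,0,0,0,0]}' ; python3 -m crank '{"gripper":[0.085,0.085],"translation":[[-0.04,0,0],[0,0,0]],"roll":[5.8,5.8]}';python3 d.py .581 .178 .16 -.1175
python3 - <<'E'
from h import *
c=cap('scene');b=c['pixels']
cv2.imwrite('pics/z15.png',cv2.resize(b[60:220,260:460],None,fx=4,fy=3.75))
E
```

```text
time: 14.98
eef_pos: [0.6005, -0.219, 0.1246]
eef_rot: [0.477, -0.519, 0.479, 0.523]
force: [1.4, -0.3, -0.5]
opening: 0.995
time: 15.22
eef_pos: [0.6043, -0.2198, 0.1709]
eef_rot: [0.531, -0.472, 0.527, 0.467]
force: [-0.4, -0.5, -0.2]
opening: 0.995
t 15.22 pos [ 0.6043 -0.2198  0.1709] tilt [ 0.009 -0.002 -1.   ] az 173.15 F [-0.4 -0.5 -0.2] open 0.995
roll -0.11 | now-axes [0.0099 0.0707 0.3921] | target-axes [0.0109 0.0698 0.3923]
```

View pics/z15.png

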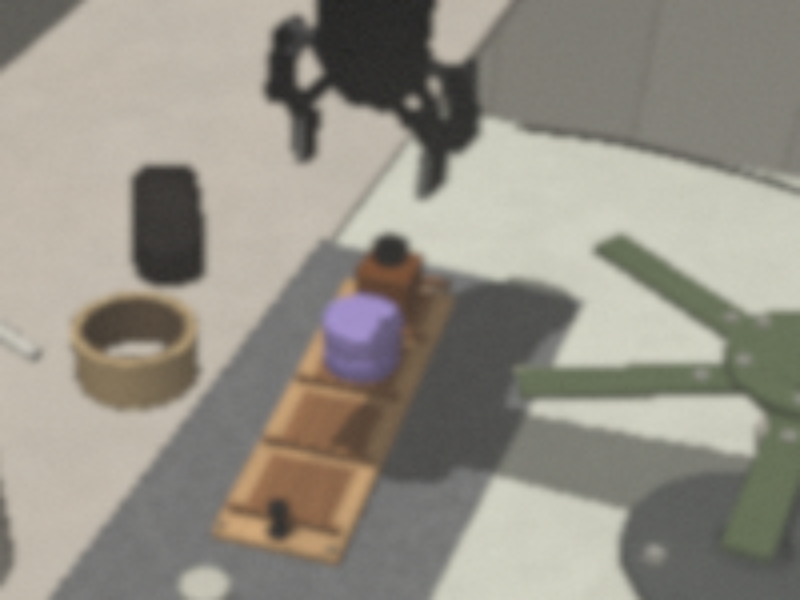

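```bash
python3 - <<'E'
from h import *
c=cap('scene');b=c['pixels']
A=cv2.resize(b[205:275,275:330],(550,700)[0:2],interpolation=cv2.INTER_CUBIC)
cv2.imwrite('pics/z16.png',cv2.resize(b[207:267,275:330],None,fx=10,fy=10,interpolation=cv2.INTER_CUBIC))
c=cap('top');b=c['pixels']
cv2.imwrite('pics/z17.png',cv2.resize(b[175:230,235:310],None,fx=10,fy=10,interpolation=cv2.INTER_CUBIC))
E
```

```text
(no output)
```

View pics/z16.png

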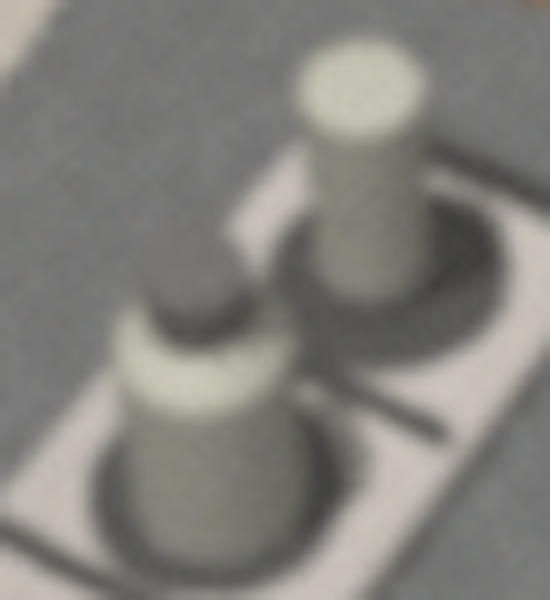

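View pics/z17.png

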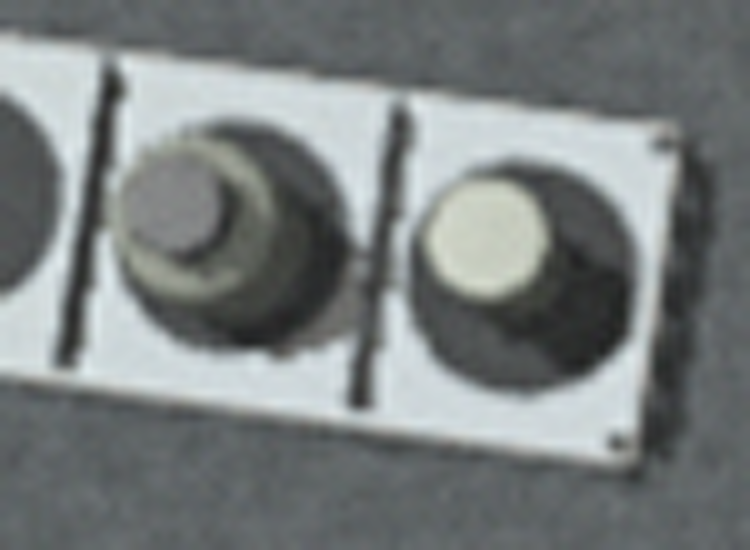

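```bash
python3 - <<'E'
from h import *
t=cap('top');s=cap('scene')
zt=lambda p:((p[0]+.5)/10-.5+235,(p[1]+.5)/10-.5+175)
zs=lambda p:((p[0]+.5)/10-.5+275,(p[1]+.5)/10-.5+207)
for n,p,z in[('mark rb',(234,235),.013),('mark st',(524,276),.013),('rb',(172,203),.099),('st',(487,240),.085)]:print('top',n,onz(t,zt(p),z)[:2].round(4))
for n,p,z in[('rb',(195,260),.099),('st',(363,90),.085),('mark st',(390,270),.013)]:print('scene',n,onz(s,zs(p),z)[:2].round(4))
E
python3 d.py .581 .178 .16 -.1175
```

```text
top mark rb [0.5863 0.1747]
top mark st [0.5769 0.099 ]
top rb [0.5844 0.1763]
top st [0.5783 0.1018]
scene rb [0.5827 0.1728]
scene st [0.576  0.1017]
scene mark st [0.5743 0.0965]
t 15.47 pos [ 0.6015 -0.2191  0.1652] tilt [-0.002  0.    -1.   ] az 173.39 F [-0.7  0.1 -0.8] open 0.992
roll 0.13 | now-axes [0.0054 0.066  0.3921] | target-axes [0.0052 0.0669 0.392 ]
```

```bash
python3 -m crank '{"gripper":[0.085,0.085,0.085,0.085,0.085],"translation":[[0,0.009,0.056],[0,0.009,0.056],[0,0.009,0.056],[0,0.009,0.056],[0,0.009,0.056]],"roll":[0,0,0,0,0]}' >/dev/null;python3 -m crank '{"gripper":[0.085,0.085,0.085,0.085],"translation":[[0,0.009,0.056],[0,0.009,0.053],[0,0,0],[0,0,0]],"roll":[0,0,0,0]}'; python3 d.py .584 .175 .04 -.1175
```

```text
time: 16.6
eef_pos: [0.5843, 0.1743, 0.1654]
eef_rot: [0.527, -0.47, 0.529, 0.47]
force: [-0.1, -0.4, -0.5]
opening: 0.997
t 16.6 pos [0.5843 0.1743 0.1654] tilt [-0.002 -0.001 -1.   ] az 173.38 F [-0.1 -0.4 -0.5] open 0.997
roll 0.11 | now-axes [1.254e-01 1.000e-04 8.000e-04] | target-axes [0.1254 0.0003 0.0006]
```

```bash
python3 -m crank '{"gripper":[0.085,0.085,0.085,0.085,0.085],"translation":[[0.04,0,0],[0.04,0,0],[0.03,0,0],[0.015,0,0],[0,0,0]],"roll":[0,0,0,0,0]}' 40; python3 d.py .584 .175 .04 -.1175;  python3 -m crank '{"gripper":[0.03,0.03,0.03,0.03,0.03],"translation":[[0,0,0],[0,0,0],[0,0,0],[0,0,0],[0,0,0]],"roll":[0,0,0,0,0]}' 40; python3 d.py .584 .175 .04 -.1175
```

```text
time: 17.23
eef_pos: [0.5845, 0.1733, 0.0405]
eef_rot: [0.528, -0.47, 0.529, 0.47]
force: [0.2, 0.2, 0.6]
opening: 0.997
t 17.23 pos [0.5845 0.1733 0.0405] tilt [-0.002 -0.001 -1.   ] az 173.25 F [0.2 0.2 0.6] open 0.997
roll -0.02 | now-axes [0.0005 0.0007 0.0017] | target-axes [0.0005 0.0007 0.0017]
time: 17.85
eef_pos: [0.5852, 0.1748, 0.0428]
eef_rot: [0.529, -0.47, 0.528, 0.47]
force: [-2.0, -0.6, 6.0]
opening: 0.482
t 17.85 pos [0.5852 0.1748 0.0428] tilt [ 0.002  0.001 -1.   ] az 173.35 F [-2.  -0.6  6. ] open 0.482
roll 0.08 | now-axes [0.0028 0.0013 0.0001] | target-axes [0.0028 0.0012 0.0001]
```

```bash
python3 -m crank '{"gripper":[0.03,0.03,0.03,0.03,0.03],"translation":[[-0.02,0,0],[-0.05,0,0],[-0.05,0,0],[0,0,0],[0,0,0]],"roll":[0,0,-6,-5.7,0]}' ; python3 d.py .5953 -.1410 .16 .086
```

```text
time: 18.48
eef_pos: [0.5842, 0.1745, 0.1614]
eef_rot: [0.478, -0.521, 0.478, 0.521]
force: [-0.6, -0.0, -2.1]
opening: 0.478
t 18.48 pos [0.5842 0.1745 0.1614] tilt [-0.     0.001 -1.   ] az -175.07 F [-0.6 -0.  -2.1] open 0.478
roll 0.0 | now-axes [ 0.0012  0.0161 -0.3153] | target-axes [ 0.0014  0.0161 -0.3153]
```

```bash
python3 -m crank '{"gripper":[0.03,0.03,0.03,0.03,0.03],"translation":[[0,0.003,-0.05],[0,0.003,-0.053],[0,0.003,-0.053],[0,0.003,-0.053],[0,0.003,-0.053]],"roll":[0,0,0,0,0]}' >/dev/null;python3 -m crank '{"gripper":[0.03,0.03,0.03],"translation":[[0,0.001,-0.053],[0,0,0],[0,0,0]],"roll":[0,0,0]}'; python3 d.py .5953 -.1410 .043 .086
```

```text
time: 19.48
eef_pos: [0.5956, -0.1407, 0.16]
eef_rot: [0.478, -0.52, 0.479, 0.522]
force: [-0.3, 0.1, -1.3]
opening: 0.477
t 19.48 pos [ 0.5956 -0.1407  0.16  ] tilt [-0.002  0.    -1.   ] az -175.09 F [-0.3  0.1 -1.3] open 0.477
roll -0.01 | now-axes [ 0.117   0.     -0.0003] | target-axes [ 0.117   0.0003 -0.0003]
```

```bash
python3 -m crank '{"gripper":[0.03,0.03,0.03,0.03,0.03],"translation":[[0.035,0,0],[0.035,0,0],[0.03,0,0],[0.01,0,0],[0,0,0]],"roll":[0,0,0,0,0]}' ;python3 -m crank '{"gripper":[0.03,0.03],"translation":[[0.004,0,0],[0,0,0]],"roll":[0,0]}' ; python3 d.py .5953 -.1410 .043 .086
python3 - <<'E'
from h import *
c=cap('scene');b=c['pixels']
cv2.imwrite('pics/z18.png',cv2.resize(b[100:200,290:410],None,fx=6,fy=6,interpolation=cv2.INTER_CUBIC))
E
```

```text
time: 20.1
eef_pos: [0.5964, -0.1399, 0.0511]
eef_rot: [0.477, -0.522, 0.478, 0.522]
force: [-0.0, -1.1, -1.2]
opening: 0.48
time: 20.35
eef_pos: [0.5968, -0.1406, 0.0482]
eef_rot: [-0.478, 0.522, -0.477, -0.521]
force: [-0.7, 1.0, -1.3]
opening: 0.48
t 20.35 pos [ 0.5968 -0.1406  0.0482] tilt [ 0.002  0.    -1.   ] az -174.98 F [-0.7  1.  -1.3] open 0.48
roll 0.09 | now-axes [ 0.0052  0.0015 -0.0002] | target-axes [ 0.0052  0.0015 -0.0003]
```

View pics/z18.png

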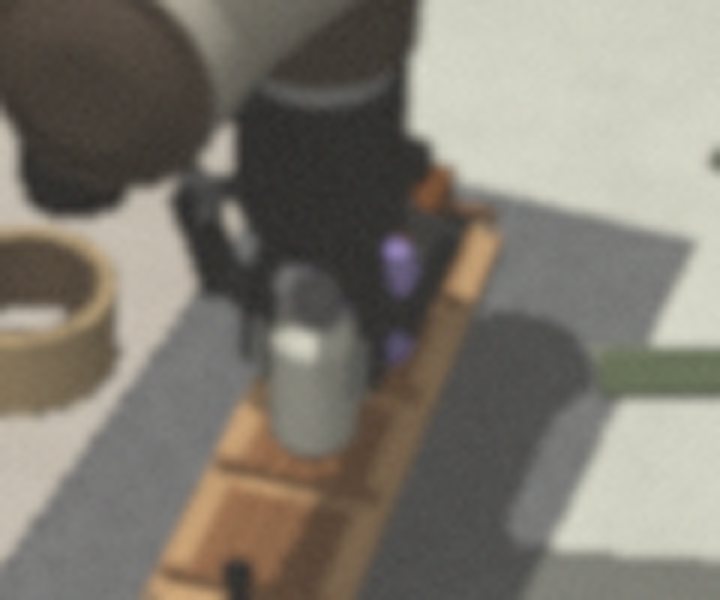

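```bash
python3 -m crank '{"gripper":[0.03,0.03],"translation":[[0.004,0.001,0],[0,0,0]],"roll":[0,0]}' ;python3 -m crank '{"gripper":[0.03,0.03],"translation":[[0.0015,0,0],[0,0,0]],"roll":[0,0]}';python3 -m crank '{"gripper":[0.03,0.03],"translation":[[0.0015,0,0],[0,0,0]],"roll":[0,0]}'
```

```text
time: 20.65
eef_pos: [0.5949, -0.1409, 0.0431]
eef_rot: [0.478, -0.521, 0.478, 0.522]
force: [0.0, 0.2, -0.6]
opening: 0.479
time: 20.9
eef_pos: [0.5953, -0.141, 0.0428]
eef_rot: [-0.477, 0.522, -0.478, -0.521]
force: [-2.8, -0.0, 5.0]
opening: 0.48
time: 21.15
eef_pos: [0.5953, -0.141, 0.0428]
eef_rot: [-0.477, 0.522, -0.478, -0.521]
force: [-5.7, 1.4, 12.8]
opening: 0.477
```

Release, rise, turn back for the stick (0.577, 0.1015).

```bash
python3 -m crank '{"gripper":[0.03,0.085,0.085,0.085,0.085],"translation":[[-0.002,0,0],[0,0,0],[0,0,0],[0,0,0],[-0.04,0,0]],"roll":[0,0,0,0,0]}' ; python3 -m crank '{"gripper":[0.085,0.085,0.085,0.085],"translation":[[-0.05,0,0],[-0.03,0,0],[0,0,0],[0,0,0]],"roll":[0,5.8,5.8,0]}';python3 d.py .577 .1015 .16 -.1175
```

```text
time: 21.78
eef_pos: [0.5928, -0.1407, 0.0792]
eef_rot: [0.476, -0.519, 0.48, 0.524]
force: [0.5, 0.0, 0.1]
opening: 0.993
time: 22.28
eef_pos: [0.5952, -0.1407, 0.1624]
eef_rot: [0.528, -0.471, 0.528, 0.471]
force: [-0.4, 0.7, 0.1]
opening: 0.994
t 22.27 pos [ 0.5952 -0.1407  0.1624] tilt [ 0.  0. -1.] az 173.48 F [-0.4  0.7  0.1] open 0.994
roll 0.21 | now-axes [0.0025 0.0456 0.2386] | target-axes [0.0024 0.0465 0.2384]
```

```bash
python3 - <<'E'
from h import *
c=cap('scene');b=c['pixels']
cv2.imwrite('pics/z19.png',cv2.resize(b[60:220,260:460],None,fx=4,fy=3.75))
E
```

```text
(no output)
```

View pics/z19.png

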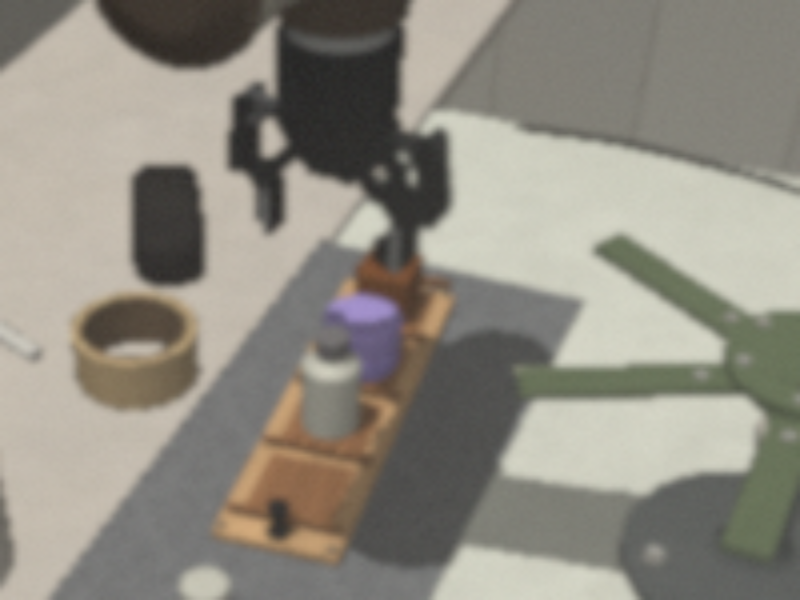

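```bash
python3 -m crank '{"gripper":[0.085,0.085,0.085,0.085,0.085],"translation":[[0,0.009,0.047],[0,0.009,0.048],[0,0.009,0.048],[0,0.009,0.048],[0,0.009,0.048]],"roll":[0,0,0,0,0]}' >/dev/null;python3 -m crank '{"gripper":[0.085,0.085,0.085,0.085],"translation":[[0,0,0],[0.035,0,0],[0.02,0,0],[0,0,0]],"roll":[0,0,0,0]}'; python3 d.py .577 .1015 .034 -.1175
```

```text
time: 23.45
eef_pos: [0.5766, 0.1005, 0.1051]
eef_rot: [0.526, -0.47, 0.53, 0.471]
force: [0.5, -0.1, -0.2]
opening: 0.997
t 23.45 pos [0.5766 0.1005 0.1051] tilt [-0.005 -0.002 -1.   ] az 173.41 F [ 0.5 -0.1 -0.2] open 0.997
roll 0.15 | now-axes [ 0.0711 -0.0006  0.0012] | target-axes [ 0.0711 -0.0002  0.001 ]
```

```bash
python3 -m crank '{"gripper":[0.085,0.085,0.085,0.085],"translation":[[0.03,0,0],[0.03,0,0],[0.012,0,0],[0,0,0]],"roll":[0,0,0,0]}' 35; python3 d.py .577 .1015 .034 -.1175;  python3 -m crank '{"gripper":[0.04,0.04,0.015,0.015,0.015],"translation":[[0,0,0],[0,0,0],[0,0,0],[0,0,0],[0,0,0]],"roll":[0,0,0,0,0]}' 35; python3 -m crank '{"gripper":[0.015,0.015],"translation":[[0,0,0],[0,0,0]],"roll":[0,0]}';python3 d.py .577 .1015 .034 -.1175
```

```text
time: 23.95
eef_pos: [0.5782, 0.1015, 0.0354]
eef_rot: [0.528, -0.471, 0.528, 0.47]
force: [-0.1, -1.0, 0.6]
opening: 0.994
t 23.95 pos [0.5782 0.1015 0.0354] tilt [-0.    -0.001 -1.   ] az 173.43 F [-0.1 -1.   0.6] open 0.994
roll 0.16 | now-axes [ 0.0014  0.0012 -0.0001] | target-axes [ 0.0014  0.0012 -0.0001]
time: 24.58
eef_pos: [0.5783, 0.1019, 0.0361]
eef_rot: [0.528, -0.471, 0.527, 0.47]
force: [-0.5, 0.4, 5.7]
opening: 0.344
time: 24.82
eef_pos: [0.5783, 0.1019, 0.0361]
eef_rot: [0.528, -0.471, 0.528, 0.47]
force: [-1.5, -0.2, 6.5]
opening: 0.34
t 24.82 pos [0.5783 0.1019 0.0361] tilt [ 0.001  0.    -1.   ] az 173.44 F [-1.5 -0.2  6.5] open 0.34
roll 0.17 | now-axes [ 0.0021  0.0013 -0.0006] | target-axes [ 0.0021  0.0013 -0.0006]
```

```bash
python3 -m crank '{"gripper":[0.015,0.015,0.015,0.015,0.015],"translation":[[-0.02,0,0],[-0.04,0,0],[-0.04,0,0],[0,0,0],[0,0,0]],"roll":[0,0,-6,-5.6,0]}' ; python3 d.py .5887 -.0653 .12 .086
```

```text
time: 25.45
eef_pos: [0.5776, 0.1017, 0.1351]
eef_rot: [0.478, -0.521, 0.478, 0.521]
force: [0.1, 0.2, -1.7]
opening: 0.343
t 25.45 pos [0.5776 0.1017 0.1351] tilt [-0.  0. -1.] az -175.07 F [ 0.1  0.2 -1.7] open 0.343
roll 0.0 | now-axes [ 0.015   0.0033 -0.1674] | target-axes [ 0.0151  0.0033 -0.1674]
```

```bash
python3 -m crank '{"gripper":[0.015,0.015,0.015,0.015,0.015],"translation":[[0,0.001,-0.045],[0,0.001,-0.05],[0,0.001,-0.045],[0,0,-0.027],[0,0,0]],"roll":[0,0,0,0,0]}' >/dev/null;python3 -m crank '{"gripper":[0.015,0.015,0.015,0.015],"translation":[[0.03,0,0],[0.03,0,0],[0.03,0,0],[0,0,0]],"roll":[0,0,0,0]}'; python3 d.py .5887 -.0653 .036 .086
python3 - <<'E'
from h import *
c=cap('scene');b=c['pixels']
cv2.imwrite('pics/z20.png',cv2.resize(b[100:220,270:410],None,fx=5,fy=5,interpolation=cv2.INTER_CUBIC))
E
```

```text
time: 26.58
eef_pos: [0.5873, -0.0643, 0.0423]
eef_rot: [0.476, -0.52, 0.48, 0.523]
force: [-0.3, 0.5, -0.5]
opening: 0.338
t 26.57 pos [ 0.5873 -0.0643  0.0423] tilt [-0.007 -0.001 -1.   ] az -175.0 F [-0.3  0.5 -0.5] open 0.338
roll 0.07 | now-axes [ 0.0063 -0.0014 -0.0011] | target-axes [ 0.0063 -0.0014 -0.0011]
```

View pics/z20.png

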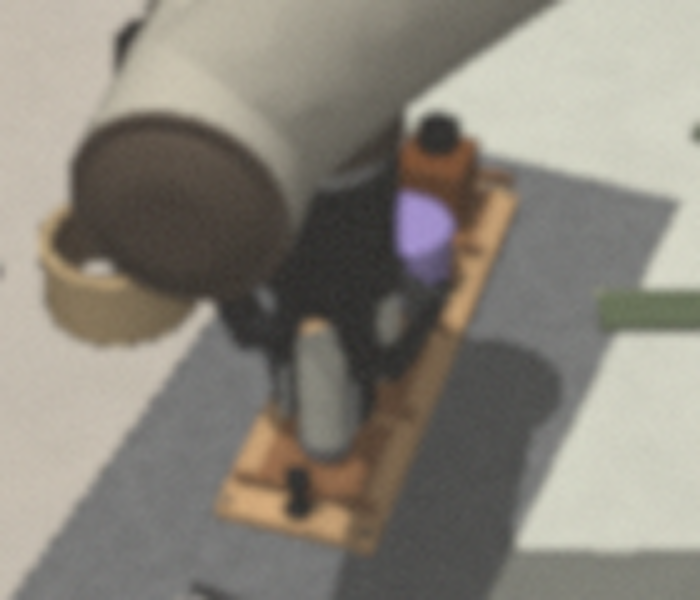

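```bash
python3 -m crank '{"gripper":[0.015,0.015],"translation":[[0,0,0],[0,0,0]],"roll":[0,0]}' ; python3 -m crank '{"gripper":[0.015,0.015],"translation":[[0.004,0,0],[0,0,0]],"roll":[0,0]}' ;python3 -m crank '{"gripper":[0.015,0.015],"translation":[[0.002,0,0],[0,0,0]],"roll":[0,0]}';python3 d.py .5887 -.0653 .036 .086
```

```text
time: 26.88
eef_pos: [0.5905, -0.0646, 0.0467]
eef_rot: [-0.478, 0.522, -0.477, -0.521]
force: [-0.6, -0.4, -1.3]
opening: 0.343
time: 27.12
eef_pos: [0.5894, -0.0649, 0.0413]
eef_rot: [0.478, -0.521, 0.478, 0.521]
force: [1.0, -0.1, -0.9]
opening: 0.338
time: 27.38
eef_pos: [0.5895, -0.0649, 0.0391]
eef_rot: [0.478, -0.521, 0.478, 0.521]
force: [-0.4, -0.7, -0.8]
opening: 0.344
t 27.38 pos [ 0.5895 -0.0649  0.0391] tilt [-0. -0. -1.] az -174.99 F [-0.4 -0.7 -0.8] open 0.344
roll 0.08 | now-axes [ 0.0031  0.0008 -0.0003] | target-axes [ 0.0031  0.0008 -0.0003]
```

```bash
python3 -m crank '{"gripper":[0.015,0.015],"translation":[[0.0025,0.001,0],[0,0,0]],"roll":[0,0]}' ; python3 -m crank '{"gripper":[0.015,0.015],"translation":[[0.0015,0,0],[0,0,0]],"roll":[0,0]}' ;python3 -m crank '{"gripper":[0.015,0.015],"translation":[[0.001,0,0],[0,0,0]],"roll":[0,0]}'
```

```text
time: 27.62
eef_pos: [0.5883, -0.065, 0.0365]
eef_rot: [0.477, -0.521, 0.478, 0.522]
force: [0.1, 0.5, -0.5]
opening: 0.344
time: 27.88
eef_pos: [0.5887, -0.065, 0.0361]
eef_rot: [-0.478, 0.522, -0.478, -0.521]
force: [-1.1, 0.4, 3.4]
opening: 0.337
time: 28.12
eef_pos: [0.5888, -0.0651, 0.036]
eef_rot: [-0.477, 0.522, -0.477, -0.521]
force: [-3.3, 0.3, 9.9]
opening: 0.34
```

```bash
python3 -m crank '{"gripper":[0.015,0.085,0.085,0.085,0.085],"translation":[[-0.002,0,0],[0,0,0],[0,0,0],[0,0,0],[-0.04,0,0]],"roll":[0,0,0,0,0]}' ; python3 -m crank '{"gripper":[0.085,0.085,0.085,0.085,0.085],"translation":[[-0.06,0,0],[-0.05,0,0],[0,0,0.06],[0,0,0.06],[0,0,0.06]],"roll":[0,0,0,0,0]}';python3 -m crank '{"gripper":[0.085,0.085,0.085,0.085,0.085],"translation":[[0,0,0.06],[0,0,0.06],[0,0,0.06],[0,0,0],[0,0,0]],"roll":[0,0,0,0,0]}'
python3 - <<'E'
from h import *
c=cap('scene');b=c['pixels']
cv2.imwrite('pics/z21.png',cv2.resize(b[60:220,260:460],None,fx=4,fy=3.75))
c=cap('top','topf.png');b=c['pixels']
cv2.imwrite('pics/z22.png',cv2.resize(b[165:235,320:470],None,fx=5,fy=5,interpolation=cv2.INTER_CUBIC))
E
```

```text
time: 28.75
eef_pos: [0.5861, -0.0652, 0.0734]
eef_rot: [0.476, -0.519, 0.48, 0.523]
force: [-0.2, 0.2, 0.7]
opening: 0.994
time: 29.38
eef_pos: [0.5725, 0.1159, 0.1865]
eef_rot: [-0.478, 0.521, -0.478, -0.521]
force: [0.9, 0.1, 0.1]
opening: 0.995
time: 30.0
eef_pos: [0.5568, 0.2937, 0.1858]
eef_rot: [0.477, -0.521, 0.478, 0.522]
force: [-0.4, -0.9, -1.0]
opening: 0.994
```

View pics/z21.png

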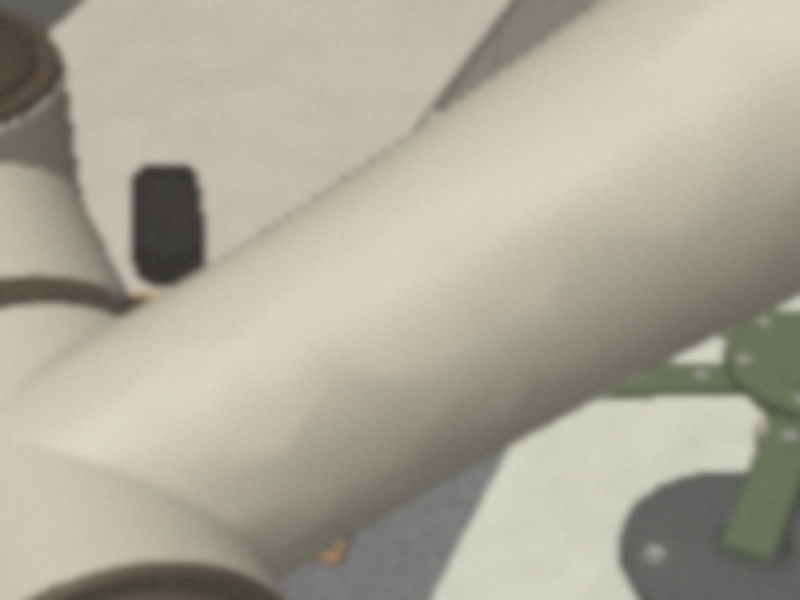

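View pics/z22.png

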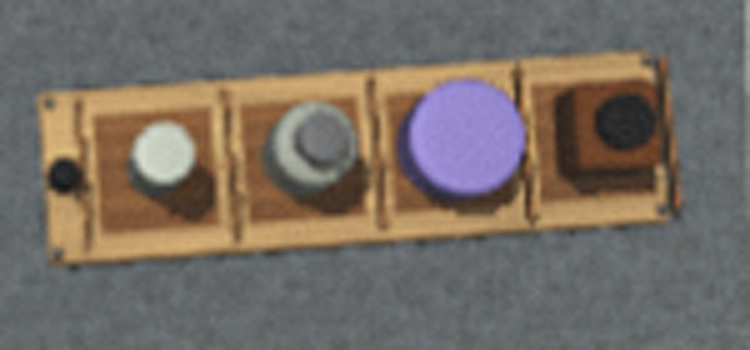

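View pics/topf.png

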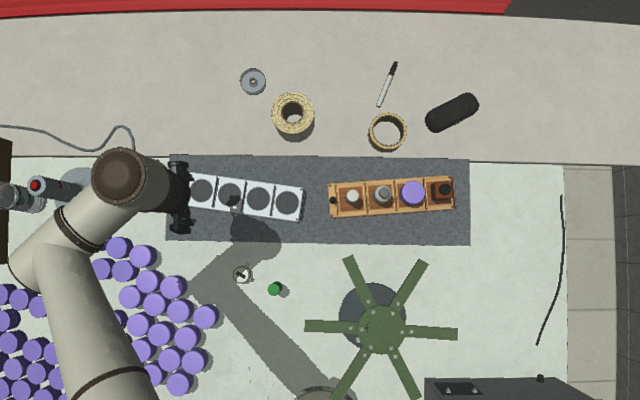

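```bash
python3 - <<'E'
from h import *
t=cap('top')
th=.086;rx=np.array([np.cos(th),np.sin(th)]);ry=np.array([-np.sin(th),np.cos(th)])
S={'stick':((163,153),.085,(.5887,-.0653)),'rb':((325,138),.099,(.5953,-.141)),'jar':((467,136),.06,(.6018,-.2168)),'sq':((626,122),.078,(.6084,-.2928))}
for n,(p,z,s) in S.items():
    q=onz(t,((p[0]+.5)/5-.5+320,(p[1]+.5)/5-.5+165),z)[:2];d=q-s;print(n,q.round(4),'off mm x,y',(d@rx*1000).round(1),(d@ry*1000).round(1))
E
```

```text
stick [ 0.5893 -0.0646] off mm x,y 0.7 0.7
rb [ 0.5962 -0.1408] off mm x,y 0.9 0.1
jar [ 0.6034 -0.2168] off mm x,y 1.6 -0.2
sq [ 0.6094 -0.2913] off mm x,y 1.1 1.4
```

All four are within 2 mm of the middle of their squares, and the arm is clear. I'm handing the job in.

```bash
python3 -c "
from workcell import manip
print(manip.sign_off()); print(manip.observe()['time'])"
```

```text
the job is handed in; nothing more can be done
None
the job is handed in; nothing more can be done
```

All four containers now stand upright and released in the tray, in reverse order. From the black knob outward they are balm stick, round bottle, jar and square bottle. I handed the job in at about 30 s on the robot's clock, with the gripper open and about 0.19 m above the surface over the rack.

- **Position:** the last top picture puts each container within 2 mm of the middle of its square, the largest single offset being 1.6 mm. The camera calibration is only good to about 2 mm.
- **Other things:** the tape roll, label roll, hand counter and the green look-alike appear where they were in the first picture. I compared these by eye, not by measurement.
- **Forces:** the highest wrist-force reading I saw was about 14 N, while setting down the jar and the round bottle. I only read the force at the end of each move.
- **Checks that failed or disagreed:** the last scene picture was no use because the arm hid the tray, so the final check rests on the top view alone. At the start the two cameras differed by a few millimetres, up to 10 mm for the round bottle. That came mostly from my own pixel picks, and I re-measured the round bottle and the stick before gripping them.

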